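# Turn the syrup carousel to the glass and prime the pump

## Task

The freshly fitted syrup pump has to be primed over the small glass: push the notched rim of the round wooden carousel with your fingertips until it has turned so far that the spout of the pump bottle on it hangs right over the middle of the glass's mouth, and leave it at rest there. Then press that bottle's pump head all the way down with a fingertip and let it spring up again; do not press it before the spout is over the glass. Pick nothing up, turn the carousel by its rim only and not by the things on it, and leave the glass, and the jars and tubs on the board, standing where they are.

Things in the scene. Friction and masses are not known exactly. Their poses are not given: they have to be found in the camera images.
- carousel_centre (a point): centre of the top face of the round wooden carousel (lazy Susan): a level board, 300 mm diameter, 22 mm thick, top 36 mm and underside 14 mm above the worktop, turning about the upright axis through this point on a fixed foot (190 mm diameter). Jars and tubs on it stand loose, within 110 mm of the axis, the pump bottle at the rim; all ride along if it is turned slowly (about 0.5 rad/s)
- turntable (a joint): turning angle of the carousel's board, rad, 0 at the start, growing counter-clockwise seen from above, no stops. A push of about 1 N along the rim turns it; after a slow push it runs on by 1 to 2 degrees at most
- notch (a point): deepest point of one of eight round finger notches in the board's rim, at top-face height, 134 mm from the axis, moving with the board; the others follow every 45 degrees. A notch is an arc of 28 mm radius, 50 mm wide at the rim, 16 mm deep, open above and below; its sides can be pushed along the rim. At the start it is 22.5 degrees counter-clockwise (from above) of the pump bottle
- pump_bottle (a point): on the axis of the loose pump bottle at the carousel's rim, 90 mm above its base: amber, 67 mm diameter, 258 mm tall, 0.45 to 0.8 kg; its axis is 116 mm from the carousel's, half-way between two notches, and its spout points straight outward over the rim. A second pump bottle, on the worktop to the right, is left alone
- spout (a point): mouth of that pump's spout (the downward tip), 61 mm from the bottle's axis and so about 177 mm from the carousel's axis, 228 mm above the bottle's base (264 mm above the worktop); it goes down with the pump head
- pump_head (a point): middle of the round top of that pump's head, on the bottle's axis, 294 mm above the worktop when up; the round part is 25 mm in diameter; the spout arm leaves it to the outside at nearly the same height
- syrup_pump_pump (a joint): stroke of the pump head, m: 0 when up, 0.022 when fully down; a return spring of about 3 N at the top to 6 N at the bottom pushes it up, with 0.6 N friction
- glass_mouth (a point): centre of the rim of the loose small drinking glass (58 mm diameter, 82 mm tall, straight clear wall with one band, about 0.11 kg, upright), which stands on the worktop on the robot's side of the carousel, about 4 mm from its rim and 183 mm from its axis
- cinnamon_mid (a point): middle (half-way up) of the spice jar on the carousel, 44 mm diameter, 105 mm tall, loose; leave alone
- shaker_mid (a point): middle of the shaker with a domed steel top on the carousel, 44 mm diameter, 90 mm tall, loose; leave alone
- tub_oats_mid (a point): middle of one open square topping tub on the carousel (pale filling), 69 x 69 x 75 mm, loose; leave alone
- tub_berries_mid (a point): middle of the other open square topping tub on the carousel (dark pink filling), 69 x 69 x 75 mm, loose; leave alone
Not all that is in view belongs to the job. Leave any green look-alike of the part that bears glass_mouth alone. What is shaped like the part that bears tub_oats_mid but purple is not meant.

How it is judged:
By the outcome, as a careful person would: the job done as asked, in the order asked, and still so for the second after the job is handed in, with the robot touching nothing.
It also fails if it takes over 72 s, if anything falls off the work surface, if the arm or the gripper's body presses on something with over 40 N, if the wrist force passes 120 N, or if a joint passes its speed limit or range.

## Robot

A 7-joint arm with a two-finger parallel gripper is mounted at the origin on a cart in front of the work surface, level with it; the furniture and walls round the work are solid. World frame = base frame: x ahead of the robot, y to its left, z up, the work surface at z = 0. Lengths are in mm, angles in degrees, forces in N, time in s.
With the tool pointing down it reaches from about 350 to 900 mm from the base axis. Payload 7.2 kg.
Tool frame: the origin (TCP) lies midway between the tips of the shut fingers; the grasp point (between the pads) lies 19 mm behind it; x points along the fingers, y is the direction in which the jaws open and shut, and the axes are right-handed (so a half turn about x gives the same grasp; the last joint's range is limited). The gripper opens to 88 mm and grips with 3 to 60 N. Pads are 20 mm wide; open, the fingers measure 115 mm over their backs; the gripper's body (75 mm by 178 mm) begins 61 mm behind the grasp point.
Start: joints at [-74.152, 23.554, -0.728, 91.456, 0.321, 64.991, -4.71], TCP at [211.265, 588.214, 222.653] pointing down, gripper open.
Joint ranges: [-169.25, 169.25], [-16.82, 113.86], [-84.01, 82.57], [7.8, 145.47], [-59.2, 239.2], [7.22, 106.19], [-163.78, 163.78]. Speed limits (degrees/s): [136.94, 136.94, 172.46, 172.46, 180, 180, 180].

## Interface

Orientations are given as a 3x3 rotation matrix whose columns are the frame's x, y, z axes.
In Python, from workcell import env gives the robot as it stands. The module is installed in compiled form; this text tells all that it offers.
- The arm moves only by the tool arm_command, never from a script. Its argument "increments" is a list of rows, each a list of 3 entries, a list of its own where there are three numbers: the shift along the tool's x, y, z in units of 60 mm (1.0 is 60 mm), then the turn, a rotation vector about the tool's x, y, z in degrees, then the finger opening in mm, from 0 to 87.8. In form: [[[x, y, z], [wx, wy, wz], gripper], ...]. A call has 1 to 20 rows; each row shifts and turns the commanded pose from where the row before left it, along the tool's axes as they then stand; what a row does not reach is not made up. A row lasts 1/8 s, in which the tool goes at most 62.5 mm and 10.7 degrees, less where a joint would pass 70% of its speed; a pose out of reach is approached as far as the arm can. A call is refused whole if a number of a shift passes 1 or a number of a turn 10.7, either way. A call with a gripper value outside its range is refused whole. The fingers move at their own pace and stop on an object; "newtons" is the grip in N (left out, the last holds). Time passes only in rows, so rows that do not move let the fingers close. It gives the time, the measured TCP pose, the force and the opening at its end, in the units of the state.
- env.get_state(): the state, without advancing time (a new reading comes with each control period).
- env.get_image(name): name is "scene" or "top" or "wrist"; returns a dict with "color" (384x512x3 uint8, red, green, blue), "fx", "fy", "cx", "cy" (pixels), "dist" ([k1, k2, p1, p2, k3] as OpenCV has them; the pictures are not rectified), "R" (3x3) and "t" (3): a world point X has camera coordinates R X + t; the wrist camera has in their place "hand_eye" (4x4, takes a point from camera to tool coordinates, whose origin is the TCP and whose axes are the tool frame's). Camera axes: x right, y down, z forward; pixel columns grow to the right and rows downward; lengths in mm; the calibration is good to about 2 mm. A picture is of the moment at which its call begins: read the wrist's pose just before it. There is no depth.
- env.sign_off(): hands the job in, once; it reports no verdict.
The state is a dict: "clock": time; "q": joint angles; "joint_velocities": joint speeds; "joint_efforts": joint torques, N m; "ee_pos": TCP position; "tcp_rot": TCP orientation; "force": force on the tool from outside, world axes, zero at the start; "torque": the same for the moment, N m; "grip_width": finger opening in mm.
Only numpy, scipy, OpenCV 4.12 (cv2) and the standard library are available. Lean on these libraries where they do the work, as an engineer would, in place of code of your own. Each camera call takes 0.05 s, during which the arm holds its last target.

## Working session

There is one attempt and no reset: what is moved stays moved. The work goes in short steps, Python scripts to look and compute and a tool call to move; the robot and the scene stay as the last step left them, time stands still between calls to the robot, and variables do not carry over. Pictures are saved under pics/ and viewed, and the job is handed in when it is done.

Besides the shell and the picture viewer there is one more tool, called after ">>>" as name(argument=value, ...) on one line, values as JSON. arm_command: Moves the arm, as the interface text tells. Its arguments: {"type":"object","properties":{"increments":{"type":"array","items":{"type":"array"}},"newtons":{"type":"number"}},"required":["increments"]}

```bash
mkdir -p pics; python3 - <<'E'
from workcell import env
import cv2,json
s=env.get_state();print({k:s[k] for k in ('clock','ee_pos','tcp_rot','grip_width')})
for n in ('scene','top','wrist'):
    d=env.get_image(n);cv2.imwrite(f'pics/{n}0.png',d['color'][:,:,::-1]);print(n,{k:v for k,v in d.items() if k!='color'})
E
```

```text
{'clock': 0.0, 'ee_pos': array([211.1024366 , 587.75414041, 221.82783079]), 'tcp_rot': array([[-4.25222860e-04,  3.37956834e-01,  9.41161515e-01],
       [-1.50455105e-03,  9.41160319e-01, -3.37957084e-01],
       [-9.99998778e-01, -1.55973263e-03,  1.08270428e-04]]), 'grip_width': 87.69761664240403}
scene {'fx': 452.4813300609011, 'fy': 452.4813300609011, 'cx': 251.41026629257937, 'cy': 186.41354989847738, 'dist': array([-0.14735505,  0.        ,  0.        ,  0.        ,  0.        ]), 'R': array([[ 0.87850113, -0.47751537, -0.01465731],
       [-0.26586302, -0.46316596, -0.84545499],
       [ 0.39692899,  0.74663   , -0.5338455 ]]), 't': array([-461.64297149,  300.2448605 , 1050.71413127])}
top {'fx': 411.3798668654244, 'fy': 411.3798668654244, 'cx': 256.93074118424386, 'cy': 194.1565030014157, 'dist': array([0.04752768, 0.        , 0.        , 0.        , 0.        ]), 'R': array([[ 9.45359519e-03, -9.99955246e-01,  3.68802061e-04],
       [-9.87669123e-01, -9.39507857e-03, -1.56273592e-01],
       [ 1.56270063e-01,  1.11309287e-03, -9.87713738e-01]]), 't': array([-8.62794672e-01,  5.66942637e+02,  1.08554471e+03])}
wrist {'fx': 281.21744940538053, 'fy': 281.21744940538053, 'cx': 249.954441179491, 'cy': 190.71915096402822, 'dist': array([-0.05597383,  0.        ,  0.        ,  0.        ,  0.        ]), 'hand_eye': array([[-2.08607860e-04, -2.98248587e-01,  9.54488207e-01,
        -1.62114370e+02],
       [ 9.99999767e-01, -6.82371655e-04,  5.33419862e-06,
        -8.83881194e-01],
       [ 6.49724780e-04,  9.54487985e-01,  2.98248660e-01,
        -8.20578784e+01],
       [ 0.00000000e+00,  0.00000000e+00,  0.00000000e+00,
         1.00000000e+00]])}
```

View pics/scene0.png

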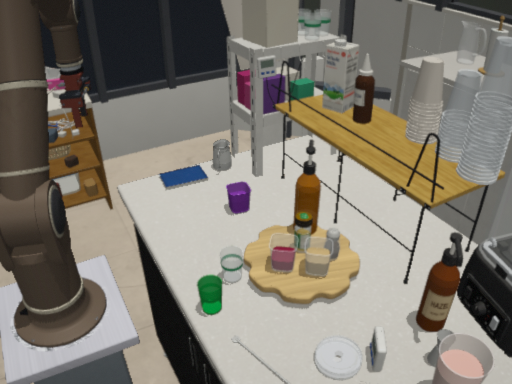

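View pics/top0.png

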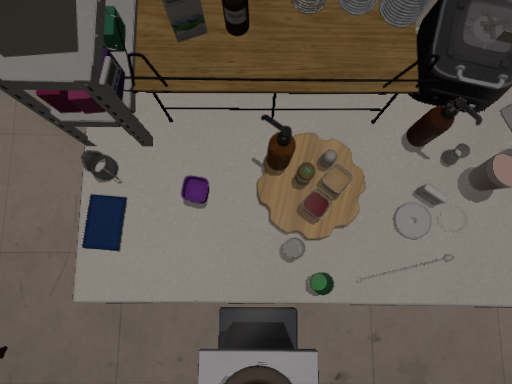

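View pics/wrist0.png

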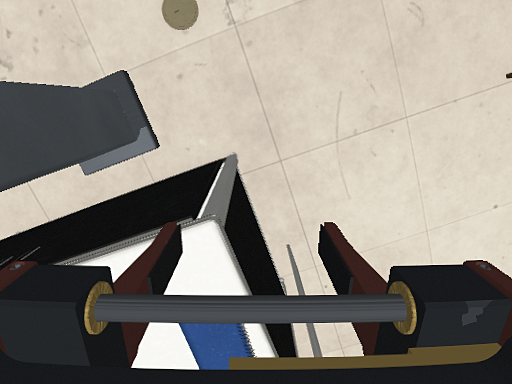

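```bash
cat > h.py <<'E'
from workcell import env
import cv2,numpy as np
def ray(d,px):
    K=np.array([[d['fx'],0,d['cx']],[0,d['fy'],d['cy']],[0,0,1]])
    u=cv2.undistortPoints(np.array(px,float).reshape(-1,1,2),K,d['dist']).reshape(-1,2)
    v=np.c_[u,np.ones(len(u))]@d['R'] ; c=-d['R'].T@d['t']
    return c,v
def plane(d,px,z):
    c,v=ray(d,px); return c+v*((z-c[2])/v[:,2])[:,None]
def proj(d,X):
    K=np.array([[d['fx'],0,d['cx']],[0,d['fy'],d['cy']],[0,0,1]])
    return cv2.projectPoints(np.array(X,float).reshape(-1,1,3),cv2.Rodrigues(d['R'])[0],d['t'],K,d['dist'])[0].reshape(-1,2)
def tri(d1,p1,d2,p2):
    c1,v1=ray(d1,[p1]);c2,v2=ray(d2,[p2]);v1=v1[0];v2=v2[0]
    s=np.linalg.lstsq(np.c_[v1,-v2],c2-c1,rcond=None)[0]
    a=c1+s[0]*v1;b=c2+s[1]*v2
    return (a+b)/2,np.linalg.norm(a-b)
def crop(d,x0,y0,x1,y1,f,name):
    cv2.imwrite(name,cv2.resize(np.ascontiguousarray(d['color'][y0:y1,x0:x1,::-1]),None,fx=f,fy=f,interpolation=cv2.INTER_CUBIC))
E
python3 - <<'E'
from h import *
d=env.get_image('top')
crop(d,240,100,380,310,2.8,'pics/t1.png') if 0 else crop(d,240,100,380,250,5,'pics/t1.png')
crop(d,250,220,350,310,6,'pics/t2.png')
s=env.get_image('scene');crop(s,190,130,370,320,3,'pics/s1.png')
hsv=cv2.cvtColor(d['color'],cv2.COLOR_RGB2HSV)
m=cv2.inRange(hsv,(10,60,60),(28,255,255));m[:115]=0;m[:,:245]=0;m[:,380:]=0;m[250:]=0
c=max(cv2.findContours(m,cv2.RETR_EXTERNAL,cv2.CHAIN_APPROX_NONE)[0],key=cv2.contourArea).reshape(-1,2)
P=plane(d,c,36)[:,:2]
(cx,cy),r=cv2.minEnclosingCircle(c.astype(np.float32));print('px',cx,cy,r)
h=cv2.convexHull(P.astype(np.float32)).reshape(-1,2)
from scipy.optimize import least_squares
f=lambda p,Q:np.hypot(Q[:,0]-p[0],Q[:,1]-p[1])-p[2]
p=[P[:,0].mean(),P[:,1].mean(),150]
r=least_squares(f,p,args=(h,),loss='soft_l1',f_scale=2).x;print(r)
# rim profile
a=np.degrees(np.arctan2(P[:,1]-r[1],P[:,0]-r[0]));R=np.hypot(P[:,0]-r[0],P[:,1]-r[1])
for k in range(-180,180,6):
    q=(a>=k)&(a<k+6)
    if q.any(): print(k+3,round(R[q].mean()),end=' ; ')
E
```

```text
px 310.9996337890625 184.27438354492188 54.64850997924805
[ 596.65994049 -143.24360763  148.79347002]
-177 148 ; -171 149 ; -165 149 ; -159 143 ; -153 134 ; -147 136 ; -141 146 ; -135 149 ; -129 149 ; -123 149 ; -117 147 ; -111 138 ; -105 134 ; -99 141 ; -93 148 ; -87 149 ; -81 149 ; -75 149 ; -69 143 ; -63 136 ; -57 135 ; -51 144 ; -45 148 ; -39 149 ; -33 149 ; -27 147 ; -21 137 ; -15 133 ; -9 140 ; -3 148 ; 3 148 ; 9 147 ; 15 147 ; 21 127 ; 27 111 ; 33 113 ; 39 130 ; 45 130 ; 51 82 ; 57 129 ; 63 126 ; 69 120 ; 75 133 ; 81 138 ; 87 147 ; 93 148 ; 99 148 ; 105 148 ; 111 142 ; 117 134 ; 123 134 ; 129 144 ; 135 149 ; 141 149 ; 147 149 ; 153 147 ; 159 138 ; 165 134 ; 171 141 ; 177 148 ;
```

View pics/t1.png

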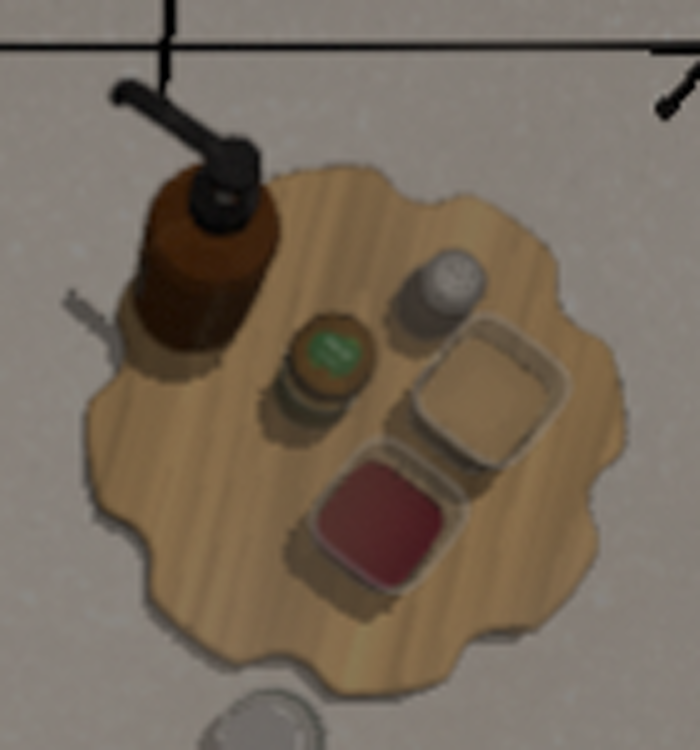

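View pics/t2.png

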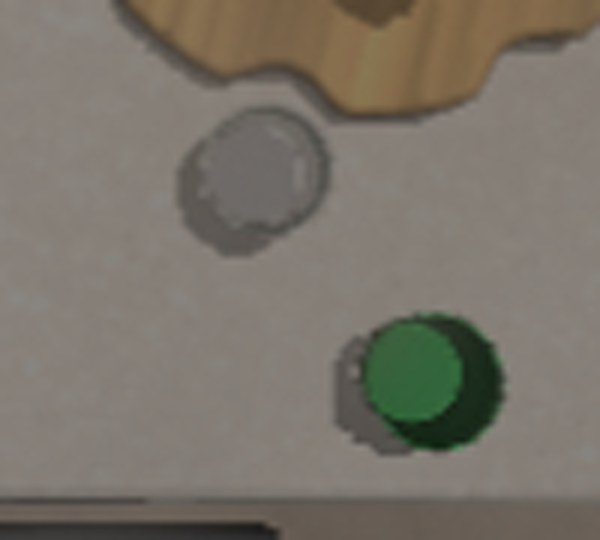

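View pics/s1.png

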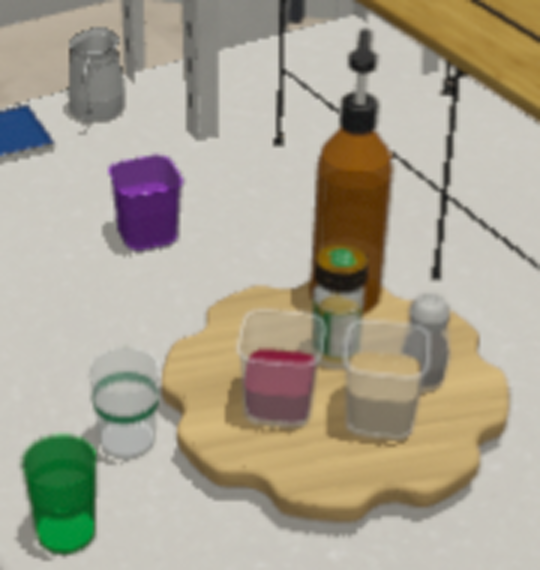

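```bash
python3 - <<'E'
from h import *
d=env.get_image('top');s=env.get_image('scene')
C=np.array([596.66,-143.24])
g=plane(d,[[293.7,248.7]],82)[0];print(g,g[:2]-C,np.hypot(*(g[:2]-C)),np.degrees(np.arctan2(*(g[:2]-C)[::-1])))
p=plane(s,[[231.7,253.3]],82)[0];print('scene',p)
for n,px in(('head',[286.8,131.6]),('sp',[265,118.4])):
    p=plane(d,[px],dict(head=294,sp=280)[n])[0];print(n,p,np.hypot(*(p[:2]-C)),np.degrees(np.arctan2(*(p[:2]-C)[::-1])))
# notch phase via 8th harmonic
hsv=cv2.cvtColor(d['color'],cv2.COLOR_RGB2HSV)
m=cv2.inRange(hsv,(10,60,60),(28,255,255));m[:115]=0;m[:,:245]=0;m[:,380:]=0;m[250:]=0
c=max(cv2.findContours(m,cv2.RETR_EXTERNAL,cv2.CHAIN_APPROX_NONE)[0],key=cv2.contourArea).reshape(-1,2)
P=plane(d,c,36)[:,:2]-C;a=np.arctan2(P[:,1],P[:,0]);R=np.hypot(*P.T)
for k in range(8):
    for_=[(R[i],a[i]) for i in range(len(a))]
q=(np.degrees(a)<6)|(np.degrees(a)>95)
bins=np.arange(-180,180,3)
ab=np.degrees(a[q]);Rb=R[q]
for n in (-152,-107,-61,-16,119,164):
    u=(abs(ab-n)<24);w=np.clip(146-Rb[u],0,None);print(n,(ab[u]*w).sum()/w.sum(), Rb[u].min())
# overlay
im=d['color'][:,:,::-1].copy()
t=np.linspace(0,2*np.pi,60)
for z,col in((82,(0,0,255)),(0,(255,0,0))):
    X=np.c_[g[0]+29*np.cos(t),g[1]+29*np.sin(t),0*t+z]
    for D,I,nm in((d,None,'t'),(s,None,'s')):pass
ims=s['color'][:,:,::-1].copy()
o=[]
for D,x0,y0 in((d,260,220),(s,200,230)):
    f=6;I=cv2.resize(np.ascontiguousarray(D['color'][y0:y0+70,x0:x0+60,::-1]),None,fx=f,fy=f,interpolation=cv2.INTER_CUBIC)
    for z,col in((82,(0,0,255)),(0,(255,0,0))):
        X=np.c_[g[0]+29*np.cos(t),g[1]+29*np.sin(t),0*t+z]
        cv2.polylines(I,[((proj(D,X)-[x0,y0]+.5)*f).astype(int)],True,col,1)
    o.append(I)
cv2.imwrite('pics/g.png',np.hstack(o))
E
```

```text
[418.48091312 -92.38786846  82.        ] [-178.17908688   50.85213154] 185.2936218131966 164.07130716751504
scene [420.04601417 -95.59442206  82.        ]
head [666.33100333 -59.66001802 294.        ] 108.81021134491128 50.185926580846896
sp [700.80847774 -12.12190139 280.        ] 167.44808508508265 51.539516340880915
-152 -150.48341558646456 133.15536856352819
-107 -105.955344922286 132.6172385982684
-61 -59.91246351886746 133.0705737463419
-16 -16.522528614494114 131.4148311013998
119 120.58681656294283 132.19990408375858
164 163.60401022279112 132.62619522558666
```

View pics/g.png

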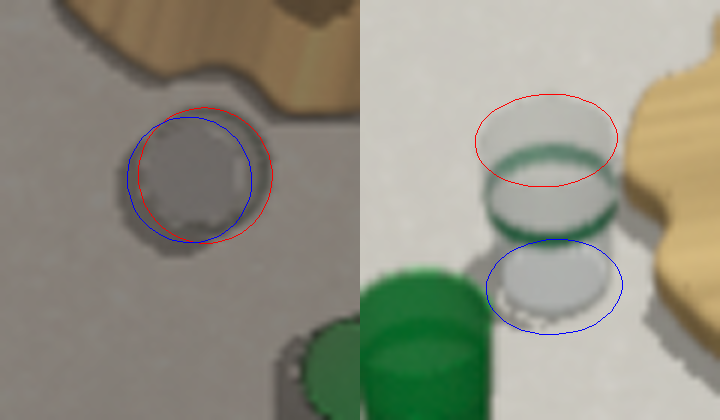

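>>> arm_command(increments=[[[0,-0.3,0.5],[3,0,0],0],[[0,-0.58,0.9],[6,0,0],0],[[0,-0.58,0.9],[6,0,0],0],[[0,-0.58,0.9],[6,0,0],0],[[0,-0.58,0.9],[6,0,0],0],[[0,-0.3,0.95],[6,0,0],0],[[0,0,0.96],[7.5,0,0],0],[[0,0,0.96],[7.5,0,0],0],[[0,0,0.96],[7.5,0,0],0],[[0,0,0.96],[7.5,0,0],0],[[0,0,0.96],[7.5,0,0],0],[[0,0,0.96],[7.5,0,0],0],[[0,0,0.96],[7.5,0,0],0],[[0,0,0.96],[7.5,0,0],0],[[0,0,0],[0,0,0],0],[[0,0,0],[0,0,0],0]])

```text
clock: 2.35
ee_pos: [450.2, -148.6, 222.7]
tcp_rot: [[0.0, 0.923, -0.386], [0.001, -0.386, -0.923], [-1.0, 0.0, -0.001]]
force: [0.1, -0.8, -0.3]
grip_width: 0.4
```

```bash
cat > plan.py <<'E'
from h import *
from scipy.spatial.transform import Rotation as Ro
C=np.array([596.66,-143.24])
def pose(phi,rad,z,tilt):
    a=np.radians(phi);r=np.array([np.cos(a),np.sin(a),0]);t=np.array([-r[1],r[0],0]);k=np.array([0,0,1.])
    c,s=np.cos(np.radians(tilt)),np.sin(np.radians(tilt))
    return np.r_[C,0]+rad*r+[0,0,z], np.c_[-k*c-r*s,t,c*r-s*k]
def rows(p0,R0,p1,R1,n):
    w=Ro.from_matrix(R0.T@R1).as_rotvec();out=[];R=R0
    for i in range(n):
        out.append([(R.T@(p1-p0)/n/60).round(3).tolist(),(np.degrees(w)/n).round(2).tolist()])
        R=R@Ro.from_rotvec(w/n).as_matrix()
    return out
E
python3 - <<'E'
from plan import *
s=env.get_state();p0,R0=s['ee_pos'],s['tcp_rot']
p1,R1=pose(-152,154,140,15)
for r in rows(p0,R0,p1,R1,6):print(r)
p2,R2=pose(-152,152,15,15)
print(rows(p1,R1,p2,R2,4)[0])
for ph,dz in((-152,0),):
  pass
# arc twist 2.5deg
p,R=pose(-152,152,15,15);q,S=pose(-149.5,152,15,15)
print(rows(p,R,q,S,1),p1)
E
```

```text
[[0.23, 0.099, 0.16], [6.51, 2.4, 0.86]]
[[0.224, 0.113, 0.158], [6.51, 2.4, 0.86]]
[[0.22, 0.128, 0.154], [6.51, 2.4, 0.86]]
[[0.215, 0.142, 0.147], [6.51, 2.4, 0.86]]
[[0.212, 0.155, 0.139], [6.51, 2.4, 0.86]]
[[0.208, 0.167, 0.13], [6.51, 2.4, 0.86]]
[[0.505, 0.0, 0.127], [0.0, 0.0, 0.0]]
[[[0.001, 0.111, -0.002], [-2.41, -0.0, -0.65]]] [ 460.6860707  -215.53862067  140.        ]
```

>>> arm_command(increments=[[[0.23,0.1,0.16],[6.5,2.4,0.86],0],[[0.224,0.113,0.158],[6.5,2.4,0.86],0],[[0.22,0.128,0.154],[6.5,2.4,0.86],0],[[0.215,0.142,0.147],[6.5,2.4,0.86],0],[[0.212,0.155,0.139],[6.5,2.4,0.86],0],[[0.208,0.167,0.13],[6.5,2.4,0.86],0],[[0,0,0],[0,0,0],0],[[0.5,0,0.13],[0,0,0],0],[[0.5,0,0.13],[0,0,0],0],[[0.3,0,0.08],[0,0,0],0],[[0,0,0],[0,0,0],0],[[0,0,0],[0,0,0],0]])

```text
clock: 3.85
ee_pos: [462.0, -215.5, 60.3]
tcp_rot: [[0.229, 0.472, -0.851], [0.122, -0.882, -0.456], [-0.966, 0.001, -0.26]]
force: [0.2, -0.2, 0.6]
grip_width: 0.6
```

```bash
python3 - <<'E'
from plan import *
s=env.get_state();p0,R0=s['ee_pos'],s['tcp_rot'];print(p0,R0)
p2,R2=pose(-152,152,15,15)
print(rows(p0,R0,p2,R2,3))
d=env.get_image('wrist');cv2.imwrite('pics/w2.png',d['color'][:,:,::-1])
d=env.get_image('top');crop(d,240,130,380,290,3.5,'pics/t3.png')
E
```

```text
[ 461.99915797 -215.46910189   60.33065719] [[ 0.22929985  0.47207874 -0.85121281]
 [ 0.12159065 -0.88155571 -0.45615266]
 [-0.96573148  0.00109622 -0.25954096]]
[[[0.244, -0.003, 0.061], [0.06, -0.01, -0.01]], [[0.244, -0.003, 0.061], [0.06, -0.01, -0.01]], [[0.244, -0.003, 0.061], [0.06, -0.01, -0.01]]]
```

View pics/w2.png

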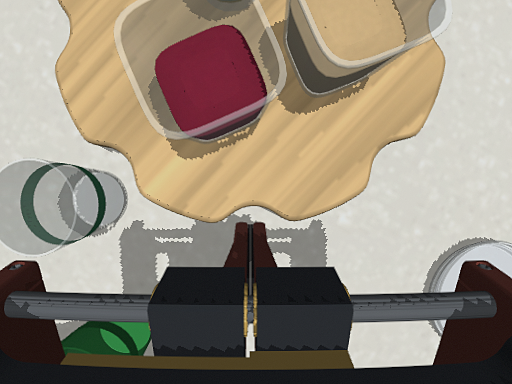

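View pics/t3.png

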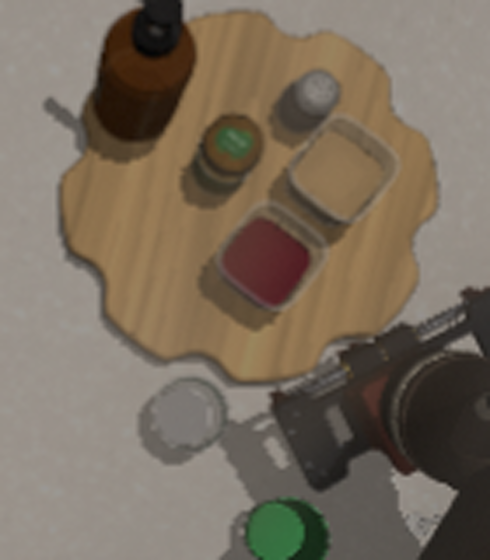

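>>> arm_command(increments=[[[0.244,0,0.06],[0,0,0],0],[[0.244,0,0.06],[0,0,0],0],[[0.244,0,0.06],[0,0,0],0],[[0,0,0],[0,0,0],0],[[0,0.044,-0.001],[-0.96,0,-0.26],0],[[0,0.044,-0.001],[-0.96,0,-0.26],0],[[0,0.044,-0.001],[-0.96,0,-0.26],0],[[0,0.044,-0.001],[-0.96,0,-0.26],0],[[0,0.066,-0.001],[-1.45,0,-0.39],0],[[0,0.088,-0.002],[-1.93,0,-0.52],0],[[0.001,0.111,-0.002],[-2.41,0,-0.65],0],[[0.001,0.111,-0.002],[-2.41,0,-0.65],0]])

```text
clock: 5.45
ee_pos: [480.9, -243.3, 14.2]
tcp_rot: [[0.196, 0.652, -0.733], [0.169, -0.759, -0.629], [-0.966, -0.0, -0.259]]
force: [1.1, 0.8, -0.4]
grip_width: 0.5
```

```bash
cat > chk.py <<'E'
from plan import *
import sys
s=env.get_state();p=s['ee_pos'];v=p[:2]-C
print(s['clock'],'phi',np.degrees(np.arctan2(v[1],v[0])),'rad',np.hypot(*v),'z',p[2],'F',s['force'].round(1))
d=env.get_image('top');crop(d,240,100,380,290,3.1,f'pics/{sys.argv[1]}.png')
E
python3 chk.py t4
```

```text
5.45 phi -139.15946186215166 rad 153.05037363346221 z 14.198461716269268 F [ 1.1  0.8 -0.4]
```

View pics/t4.png

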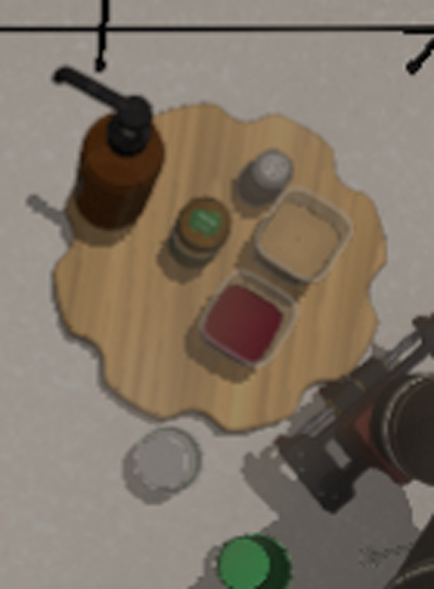

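>>> arm_command(increments=[[[0.001,0.111,-0.002],[-2.41,0,-0.65],0],[[0.001,0.111,-0.002],[-2.41,0,-0.65],0],[[0.001,0.111,-0.002],[-2.41,0,-0.65],0],[[0.001,0.111,-0.002],[-2.41,0,-0.65],0],[[0.001,0.111,-0.002],[-2.41,0,-0.65],0],[[0.001,0.111,-0.002],[-2.41,0,-0.65],0],[[0.001,0.111,-0.002],[-2.41,0,-0.65],0],[[0.001,0.111,-0.002],[-2.41,0,-0.65],0],[[0.001,0.111,-0.002],[-2.41,0,-0.65],0],[[0.001,0.111,-0.002],[-2.41,0,-0.65],0],[[0.001,0.111,-0.002],[-2.41,0,-0.65],0],[[0.001,0.111,-0.002],[-2.41,0,-0.65],0],[[0.001,0.111,-0.002],[-2.41,0,-0.65],0],[[0.001,0.111,-0.002],[-2.41,0,-0.65],0],[[0.001,0.111,-0.002],[-2.41,0,-0.65],0],[[0,0.088,-0.002],[-1.93,0,-0.52],0],[[0,0.066,-0.001],[-1.45,0,-0.39],0],[[0,0.044,-0.001],[-0.96,0,-0.26],0],[[0,0.022,0],[-0.48,0,-0.13],0],[[0,0,0],[0,0,0],0]])

```text
clock: 8.0
ee_pos: [577.9, -295.4, 13.8]
tcp_rot: [[0.031, 0.992, -0.119], [0.257, -0.123, -0.958], [-0.966, -0.001, -0.259]]
force: [-0.2, -1.0, 0.1]
grip_width: 0.2
```

```bash
python3 chk.py t5
```

```text
8.0 phi -97.04081136792824 rad 153.3133893259618 z 13.836176959053967 F [-0.2 -1.   0.1]
```

View pics/t5.png

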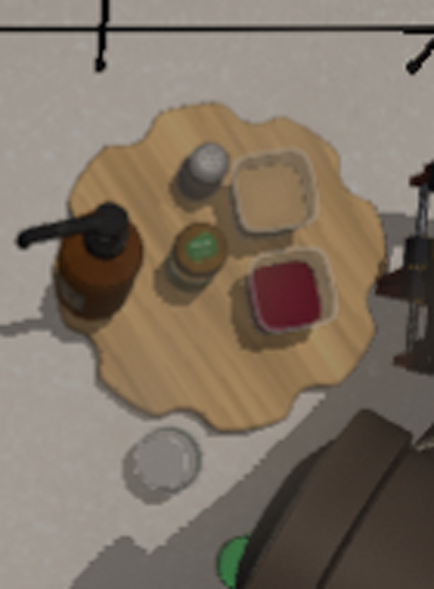

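```bash
cat > ang.py <<'E'
from plan import *
def phase(d):
    hsv=cv2.cvtColor(d['color'],cv2.COLOR_RGB2HSV)
    m=cv2.inRange(hsv,(10,60,60),(28,255,255));m[:115]=0;m[:,:245]=0;m[:,380:]=0;m[250:]=0
    c=max(cv2.findContours(m,cv2.RETR_EXTERNAL,cv2.CHAIN_APPROX_NONE)[0],key=cv2.contourArea).reshape(-1,2)
    P=plane(d,c,36)[:,:2]-C;a=np.degrees(np.arctan2(P[:,1],P[:,0]));R=np.hypot(*P.T)
    out=[]
    # local minima: weighted centroid of connected runs with R<146
    prof=np.array([R[abs((a-k+180)%360-180)<1.5].min() if (abs((a-k+180)%360-180)<1.5).any() else 0 for k in range(-180,180)])
    for k in range(-180,180):
        w=prof[[(k+180+j)%360 for j in range(-12,13)]]
        if 130<prof[k+180]<137 and w.min()>=prof[k+180]-.3 and w[0]>143 and w[-1]>143:
            ww=np.clip(146-w,0,None);out.append(k+(ww*np.arange(-12,13)).sum()/ww.sum())
    return np.unique(np.round(out,1))
if __name__=='__main__':
    d=env.get_image('top');s=env.get_state();print(s['clock'],phase(d))
E
python3 ang.py
```

```text
8.1 [-147.4 -102.3  -57.4  -57.3  -57.2  -12.5  -12.4   32.9  167.7]
```

```bash
python3 - <<'E'
from plan import *
s=env.get_state();p0,R0=s['ee_pos'],s['tcp_rot']
pa,Ra=pose(-98,180,110,15);print('up',rows(p0,R0,pa,Ra,3))
pb,Rb=pose(-106,180,110,15);print('arc8',rows(pa,Ra,pb,Rb,1))
pe,Re=pose(-149.5,153,60,15);ps,_=pose(-149.5,180,110,15)
print('dn',rows(ps,Re,pe,Re,2),rows(pe,Re,pose(-149.5,152,15,15)[0],Re,2))
E
```

```text
up [[[-0.554, -0.017, 0.004], [0.28, -0.01, 0.1]], [[-0.554, -0.016, 0.005], [0.28, -0.01, 0.1]], [[-0.554, -0.015, 0.005], [0.28, -0.01, 0.1]]]
arc8 [[[0.008, -0.418, -0.028], [7.73, 0.0, 2.07]]]
dn [[[0.461, 0.0, -0.109], [0.0, 0.0, 0.0]], [[0.461, 0.0, -0.109], [0.0, 0.0, 0.0]]] [[[0.364, -0.0, 0.089], [0.0, 0.0, 0.0]], [[0.364, -0.0, 0.089], [0.0, 0.0, 0.0]]]
```

>>> arm_command(increments=[[[0,-0.04,0],[0,0,0],0],[[-0.554,0,0.005],[0.28,0,0.1],0],[[-0.554,0,0.005],[0.28,0,0.1],0],[[-0.554,0,0.005],[0.28,0,0.1],0],[[0.008,-0.418,-0.028],[7.73,0,2.07],0],[[0.008,-0.418,-0.028],[7.73,0,2.07],0],[[0.008,-0.418,-0.028],[7.73,0,2.07],0],[[0.008,-0.418,-0.028],[7.73,0,2.07],0],[[0.008,-0.418,-0.028],[7.73,0,2.07],0],[[0.008,-0.418,-0.028],[7.73,0,2.07],0],[[0.003,-0.183,-0.006],[3.38,0,0.9],0],[[0,0,0],[0,0,0],0],[[0,0,0],[0,0,0],0]])

```text
clock: 9.72
ee_pos: [442.5, -235.3, 110.0]
tcp_rot: [[0.224, 0.509, -0.831], [0.132, -0.861, -0.492], [-0.966, 0.001, -0.26]]
force: [-0.7, -0.9, 1.0]
grip_width: 0.5
```

```bash
python3 ang.py; python3 - <<'E'
from plan import *
s=env.get_state();p0,R0=s['ee_pos'],s['tcp_rot']
pe,Re=pose(-149.5,153,60,15)
print('dn',rows(p0,R0,pe,Re,2),rows(pe,Re,pose(-149.5,152,15,15)[0],Re,2))
E
```

```text
9.775 [-147.4 -102.4  -57.7  -57.6  -12.5  -12.4   32.9  167.6]
dn [[[0.459, -0.01, -0.107], [0.04, -0.01, -0.01]], [[0.459, -0.01, -0.107], [0.04, -0.01, -0.01]]] [[[0.364, -0.0, 0.089], [0.0, 0.0, 0.0]], [[0.364, -0.0, 0.089], [0.0, 0.0, 0.0]]]
```

>>> arm_command(increments=[[[0.459,-0.01,-0.107],[0,0,0],0],[[0.459,-0.01,-0.107],[0,0,0],0],[[0.364,0,0.089],[0,0,0],0],[[0.364,0,0.089],[0,0,0],0],[[0,0,0],[0,0,0],0],[[0,0.044,-0.001],[-0.96,0,-0.26],0],[[0,0.044,-0.001],[-0.96,0,-0.26],0],[[0,0.044,-0.001],[-0.96,0,-0.26],0],[[0,0.044,-0.001],[-0.96,0,-0.26],0],[[0,0.044,-0.001],[-0.96,0,-0.26],0],[[0,0.044,-0.001],[-0.96,0,-0.26],0],[[0,0.066,-0.001],[-1.45,0,-0.39],0],[[0,0.088,-0.002],[-1.93,0,-0.52],0],[[0.001,0.111,-0.002],[-2.41,0,-0.65],0],[[0.001,0.111,-0.002],[-2.41,0,-0.65],0],[[0.001,0.111,-0.002],[-2.41,0,-0.65],0],[[0.001,0.111,-0.002],[-2.41,0,-0.65],0],[[0.001,0.111,-0.002],[-2.41,0,-0.65],0],[[0.001,0.111,-0.002],[-2.41,0,-0.65],0],[[0.001,0.111,-0.002],[-2.41,0,-0.65],0]])

```text
clock: 12.28
ee_pos: [514.9, -270.9, 14.7]
tcp_rot: [[0.138, 0.845, -0.517], [0.22, -0.535, -0.815], [-0.966, -0.001, -0.259]]
force: [-0.6, 0.4, -0.3]
grip_width: 0.7
```

>>> arm_command(increments=[[[0.001,0.111,-0.002],[-2.41,0,-0.65],0],[[0.001,0.111,-0.002],[-2.41,0,-0.65],0],[[0.001,0.111,-0.002],[-2.41,0,-0.65],0],[[0.001,0.111,-0.002],[-2.41,0,-0.65],0],[[0.001,0.111,-0.002],[-2.41,0,-0.65],0],[[0.001,0.111,-0.002],[-2.41,0,-0.65],0],[[0.001,0.111,-0.002],[-2.41,0,-0.65],0],[[0.001,0.111,-0.002],[-2.41,0,-0.65],0],[[0.001,0.111,-0.002],[-2.41,0,-0.65],0],[[0.001,0.111,-0.002],[-2.41,0,-0.65],0],[[0.001,0.111,-0.002],[-2.41,0,-0.65],0],[[0,0.088,-0.002],[-1.93,0,-0.52],0],[[0,0.066,-0.001],[-1.45,0,-0.39],0],[[0,0.044,-0.001],[-0.96,0,-0.26],0],[[0,0.022,0],[-0.48,0,-0.13],0],[[0,0,0],[0,0,0],0],[[0,0,0],[0,0,0],0]])

```text
clock: 14.4
ee_pos: [596.4, -294.8, 14.5]
tcp_rot: [[-0.001, 1.0, -0.002], [0.26, -0.002, -0.966], [-0.966, -0.001, -0.26]]
force: [-0.1, 0.2, 0.2]
grip_width: 0.4
```

```bash
python3 chk.py t6;python3 ang.py; python3 - <<'E'
from h import *
crop(env.get_image('scene'),170,120,370,320,3,'pics/s6.png')
E
```

```text
14.4 phi -90.09369415212639 rad 151.52998034331495 z 14.482182268833792 F [-0.1  0.2  0.2]
14.5 [-139.8  -95.3  -95.2  -49.9  -49.8   -5.5   -5.4   39.7   39.8   85.2
   85.3  174.6]
```

View pics/t6.png

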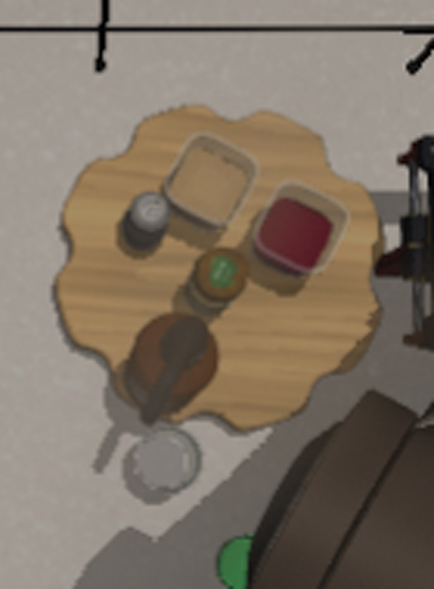

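View pics/s6.png

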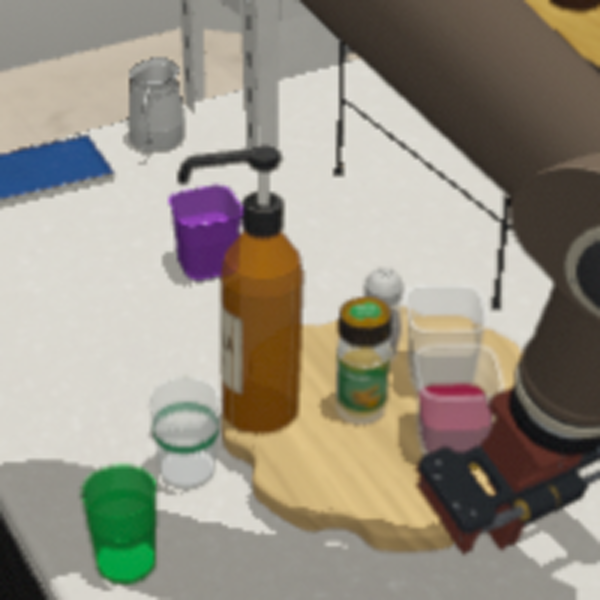

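```bash
python3 - <<'E'
from plan import *
d=env.get_image('top');s=env.get_image('scene')
T,e=tri(d,[288.4,234.8],s,[231.3,179.5]);print('spout',T,e)
for n,p in (('sp',plane(d,[[288.4,234.8]],266)[0]),('head',plane(d,[[299.7,210.3]],294)[0]),('spS',plane(s,[[231.3,179.5]],264)[0]),('headS',plane(s,[[170+264/3,120+155/3]],294)[0])):
    v=p[:2]-C;print(n,p,np.hypot(*v),np.degrees(np.arctan2(v[1],v[0])))
crop(d,260,190,330,270,7,'pics/t7.png');crop(s,200,150,270,290,4,'pics/s7.png')
E
```

```text
spout [442.92789734 -64.37628305 269.85266853] 0.49114046486763546
sp [443.3842788  -64.76284942 266.        ] 172.1978799900354 152.88755910123166
head [493.69311263 -86.71755745 294.        ] 117.46048870528074 151.23594133124027
spS [446.75847019 -55.5971044  264.        ] 173.64258057026888 149.6864637402125
headS [492.90341022 -99.92954882 294.        ] 112.43320285609056 157.3431905269159
```

View pics/t7.png

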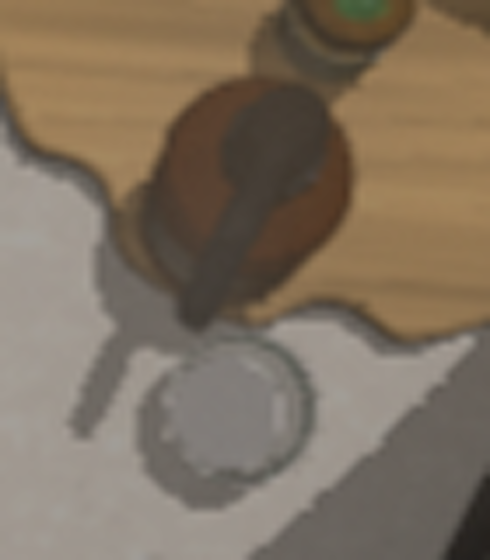

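View pics/s7.png

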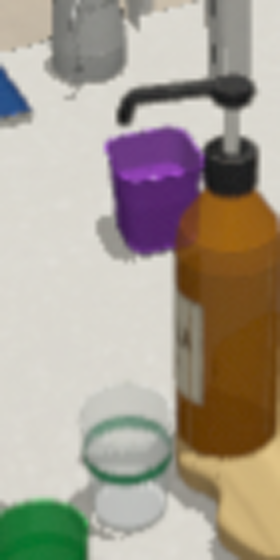

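>>> arm_command(increments=[[[0,0.044,-0.001],[-0.96,0,-0.26],0],[[0,0.066,-0.001],[-1.45,0,-0.39],0],[[0,0.066,-0.001],[-1.45,0,-0.39],0],[[0,0.066,-0.001],[-1.45,0,-0.39],0],[[0,0.066,-0.001],[-1.45,0,-0.39],0],[[0,0.044,-0.001],[-0.96,0,-0.26],0],[[0,0.044,-0.001],[-0.96,0,-0.26],0],[[0,0.022,0],[-0.48,0,-0.13],0],[[0,0.022,0],[-0.48,0,-0.13],0],[[0,0,0],[0,0,0],0],[[0,0,0],[0,0,0],0]])

```text
clock: 16.02
ee_pos: [622.8, -292.3, 14.5]
tcp_rot: [[-0.046, 0.985, 0.165], [0.256, 0.172, -0.951], [-0.965, -0.001, -0.26]]
force: [0.1, 0.5, -1.0]
grip_width: 0.4
```

```bash
python3 chk.py t8;python3 ang.py; python3 - <<'E'
from h import *
d=env.get_image('top');s=env.get_image('scene')
crop(d,260,190,330,270,7,'pics/t9.png');crop(s,190,150,270,290,4,'pics/s9.png')
E
```

```text
16.025 phi -80.07057980512604 rad 151.3421208266858 z 14.523286984848584 F [ 0.1  0.5 -1. ]
16.125 [-130.6 -130.4 -130.3 -130.1  -84.9  -40.2    4.9    5.    49.7   49.8
   95.9   96.   140.2  140.4]
```

View pics/t9.png

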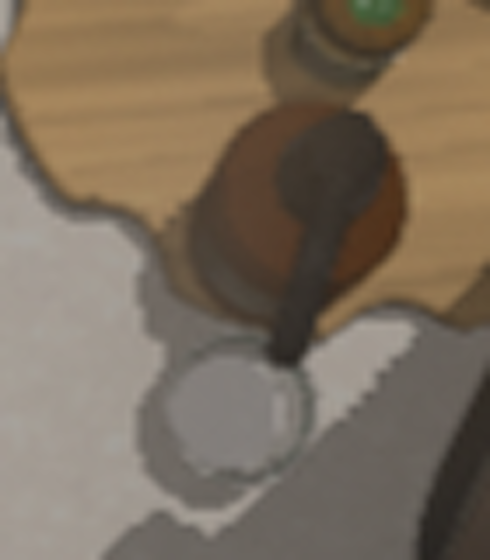

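View pics/s9.png

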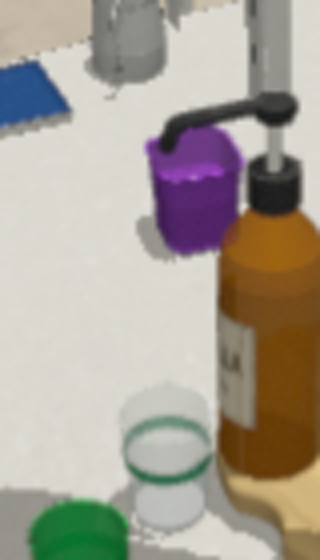

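```bash
cat > ov.py <<'E'
from plan import *
d=env.get_image('top');s=env.get_image('scene')
def show(g,name):
    t=np.linspace(0,2*np.pi,60);o=[]
    for D,x0,y0 in((d,265,225),(s,205,230)):
        f=8;I=cv2.resize(np.ascontiguousarray(D['color'][y0:y0+55,x0:x0+48,::-1]),None,fx=f,fy=f,interpolation=cv2.INTER_CUBIC)
        for z,col in((82,(0,0,255)),(0,(255,0,0))):
            X=np.c_[g[0]+29*np.cos(t),g[1]+29*np.sin(t),0*t+z]
            cv2.polylines(I,[((proj(D,X)-[x0,y0]+.5)*f).astype(int)],True,col,1)
        o.append(I)
    cv2.imwrite(name,np.hstack(o))
E
python3 - <<'E'
from ov import *
show([419.5,-95],'pics/g2.png')
T,e=tri(d,[301,240],s,[231.9,186]);print(T,e)
for n,p in (('sp',plane(d,[[301,240]],266)[0]),('spS',plane(s,[[231.9,186.]],264)[0])):
    v=p[:2]-C;print(n,p,np.hypot(*v),np.degrees(np.arctan2(v[1],v[0])))
E
```

```text
[431.62930255 -91.20118787 270.56546205] 1.3491491887365261
sp [432.46997112 -91.94547887 266.        ] 172.0159686786687 162.6507006056396
spS [435.39866255 -81.56387074 264.        ] 172.65330543470964 159.07011018723446
```

View pics/g2.png

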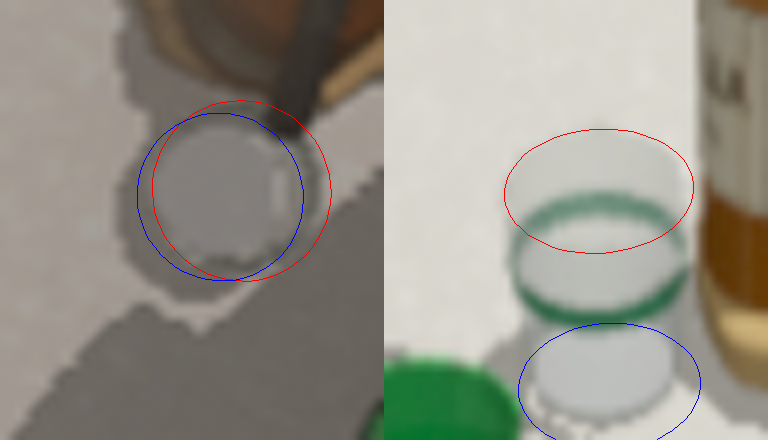

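```bash
python3 - <<'E'
from ov import *
for a in (161,162.5,164,165.5):
    for D,n in((d,'top'),(s,'scene')):
        X=[C[0]+177*np.cos(np.radians(a)),C[1]+177*np.sin(np.radians(a)),264]
        H=[C[0]+116*np.cos(np.radians(a)),C[1]+116*np.sin(np.radians(a)),294]
        print(a,n,proj(D,X).round(1),proj(D,H).round(1))
for g in((418.5,-92.4),(419.5,-95)):
    print(g,proj(s,[*g,82]).round(1),proj(s,[*g,264]).round(1))
E
```

```text
161 top [[298.  241.5]] [[308.6 213.5]]
161 scene [[230.3 187.6]] [[256.9 173.4]]
162.5 top [[300.  242.2]] [[310. 214.]]
162.5 scene [[230.6 188.6]] [[257.2 174.1]]
164 top [[302.1 242.8]] [[311.4 214.4]]
164 scene [[230.9 189.7]] [[257.4 174.8]]
165.5 top [[304.2 243.4]] [[312.7 214.8]]
165.5 scene [[231.3 190.8]] [[257.8 175.5]]
(418.5, -92.4) [[230.6 252.8]] [[227.3 190.3]]
(419.5, -95) [[231.4 253.2]] [[228.2 190.7]]
```

>>> arm_command(increments=[[[0,0.026,0],[-0.58,0,-0.16],0],[[0,0.026,0],[-0.58,0,-0.16],0],[[0,0,0],[0,0,0],0],[[0,0,0],[0,0,0],0],[[0,0,0],[0,0,0],0]])

```text
clock: 17.05
ee_pos: [625.9, -291.7, 14.5]
tcp_rot: [[-0.051, 0.981, 0.185], [0.255, 0.192, -0.948], [-0.965, -0.001, -0.26]]
force: [0.4, -0.8, 0.1]
grip_width: 0.2
```

```bash
python3 chk.py t10;python3 ang.py; python3 - <<'E'
from h import *
d=env.get_image('top');crop(d,260,190,330,270,7,'pics/t11.png')
E
```

```text
17.05 phi -78.87881124473986 rad 151.35057819554692 z 14.496062265389634 F [ 0.4 -0.8  0.1]
17.15 [-83.8 -39.  -38.9   6.2   6.3  51.1  51.2  96.8  96.9 141.4]
```

View pics/t11.png

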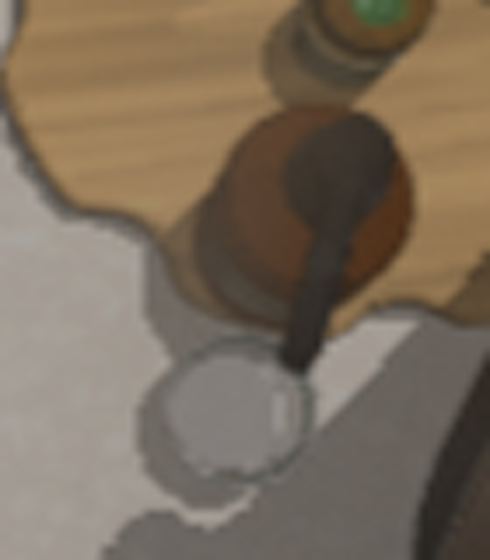

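```bash
python3 - <<'E'
from plan import *
s=env.get_state();p0,R0=s['ee_pos'],s['tcp_rot']
# up: backoff then -x
p1=p0+R0@np.array([-180,-3,0.]);
p2=p1+[0,0,160]
a=np.radians(-16.);y=np.array([np.cos(a),np.sin(a),0]);x=np.array([0,0,-1.]);R2=np.c_[x,y,np.cross(x,y)]
print(p1,p2);print(rows(p1,R0,p2,R2,4))
p3=np.array([485.2,-111.1,350])
print(rows(p2,R2,p3,R2,5)[0], plane(env.get_image('top'),[[310.3,211.3],[309,213]],294))
E
```

```text
[ 632.13315233 -338.33825941  188.28959682] [ 632.13315233 -338.33825941  348.28959682]
[[[-0.644, -0.001, -0.174], [6.73, -3.7, 0.91]], [[-0.654, -0.009, -0.131], [6.73, -3.7, 0.91]], [[-0.661, -0.011, -0.087], [6.73, -3.7, 0.91]], [[-0.665, -0.008, -0.044], [6.73, -3.7, 0.91]]]
[[-0.006, -0.68, -0.593], [0.0, 0.0, 0.0]] [[ 491.78526667 -109.12243384  294.        ]
 [ 488.1393613  -106.33463518  294.        ]]
```

>>> arm_command(increments=[[[0,-0.05,0],[0,0,0],0],[[-0.5,0,0],[0,0,0],0],[[-0.9,0,0],[0,0,0],0],[[-0.8,0,0],[0,0,0],0],[[-0.8,0,0],[0,0,0],0],[[-0.644,0,-0.174],[6.73,-3.7,0.91],0],[[-0.654,-0.009,-0.131],[6.73,-3.7,0.91],0],[[-0.661,-0.011,-0.087],[6.73,-3.7,0.91],0],[[-0.665,-0.008,-0.044],[6.73,-3.7,0.91],0],[[0,-0.68,-0.593],[0,0,0],0],[[0,-0.68,-0.593],[0,0,0],0],[[0,-0.68,-0.593],[0,0,0],0],[[0,-0.68,-0.593],[0,0,0],0],[[0,-0.68,-0.593],[0,0,0],0],[[0,0,0],[0,0,0],0],[[0,0,0],[0,0,0],0]])

```text
clock: 19.25
ee_pos: [485.2, -111.5, 348.8]
tcp_rot: [[0.001, 0.961, -0.275], [-0.0, -0.275, -0.961], [-1.0, 0.001, -0.0]]
force: [0.0, 0.5, -0.2]
grip_width: 0.7
```

```bash
python3 - <<'E'
from h import *
s=env.get_state();p,R=s['ee_pos'],s['tcp_rot']
d=env.get_image('wrist');cv2.imwrite('pics/w12.png',d['color'][:,:,::-1])
crop(env.get_image('scene'),170,90,370,320,2.5,'pics/s12.png')
H=d['hand_eye'];M=np.eye(4);M[:3,:3]=R;M[:3,3]=p;W=M@H
d=dict(d);d['R']=W[:3,:3].T;d['t']=-W[:3,:3].T@W[:3,3]
for n,X in(('tip',p),('head',[485.2,-111.1,294]),('spout',[426.6,-94.2,264]),('glass',[418.5,-92.4,82])):print(n,X,proj(d,X))
E
python3 ang.py
```

```text
tip [ 485.20406026 -111.50929589  348.76717199] [[249.81999968 236.7607216 ]]
head [485.2, -111.1, 294] [[249.62793813 206.13543994]]
spout [426.6, -94.2, 264] [[183.78961295 194.71336273]]
glass [418.5, -92.4, 82] [[204.78690314 158.37602238]]
19.4 []
```

View pics/w12.png

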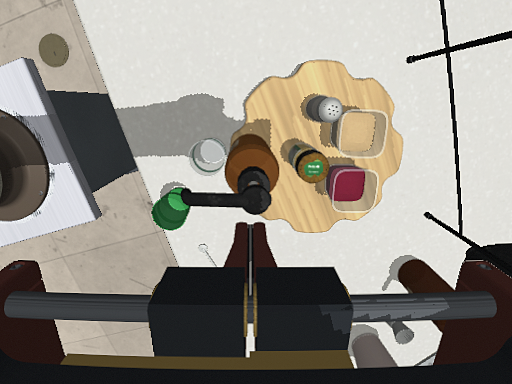

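View pics/s12.png

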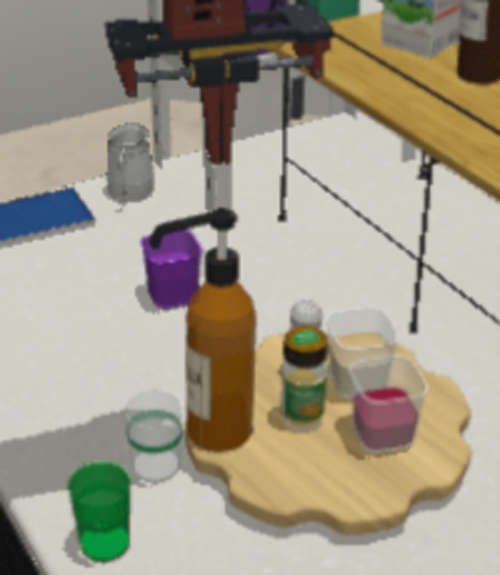

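```bash
cat > wr.py <<'E'
from plan import *
def wrist():
    s=env.get_state();p,R=s['ee_pos'],s['tcp_rot']
    d=dict(env.get_image('wrist'));M=np.eye(4);M[:3,:3]=R;M[:3,3]=p;W=M@d['hand_eye']
    d['R']=W[:3,:3].T;d['t']=-W[:3,:3].T@W[:3,3];return d,s
E
python3 - <<'E'
from wr import *
d,s=wrist()
crop(d,165,120,285,230,6,'pics/w13.png')
E
python3 ang.py
```

```text
19.5 []
```

View pics/w13.png

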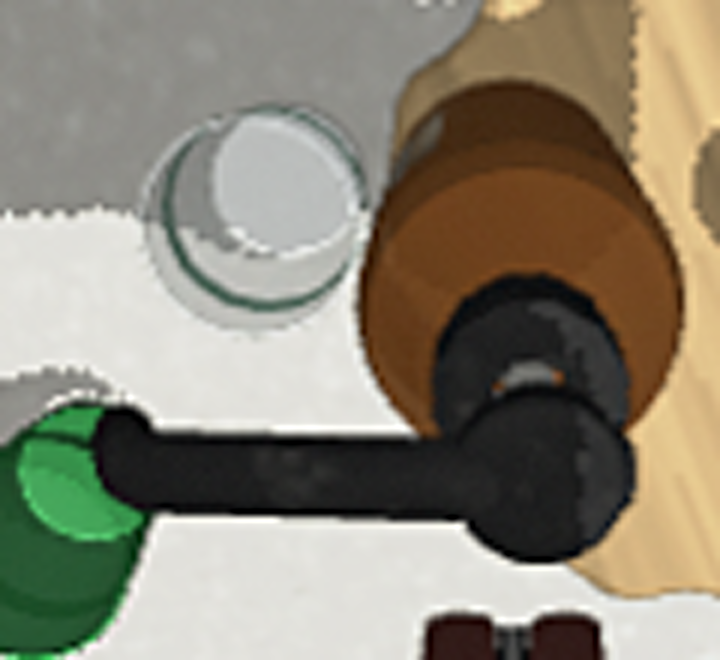

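```bash
python3 - <<'E'
from wr import *
d,s=wrist()
for n,px,z in(('head',[255.5,199.7],294),('elbow',[185.5,195.8],285),('elbow-mid',[185,196.5],275),('glass',[207.5,157.0],82),('glass rim',[207.5,157.5],82)):
    p=plane(d,[px],z)[0];v=p[:2]-C;print(n,p.round(1),np.hypot(*v).round(1),np.degrees(np.arctan2(v[1],v[0])).round(1))
E
```

```text
head [ 491.4 -107.5  294. ] 111.1 161.2
elbow [434.8 -90.7 285. ] 170.1 162.0
elbow-mid [430.9 -93.8 275. ] 173.0 163.4
glass [423.  -92.1  82. ] 181.0 163.6
glass rim [422.8 -92.9  82. ] 181.0 163.8
```

>>> arm_command(increments=[[[0,0.055,-0.068],[0,0,0],0],[[0.35,0,0],[0,0,0],0],[[0.35,0,0],[0,0,0],0],[[0.08,0,0],[0,0,0],0],[[0,0,0],[0,0,0],0],[[0,0,0],[0,0,0],0]])

```text
clock: 20.3
ee_pos: [489.9, -108.2, 302.3]
tcp_rot: [[0.001, 0.961, -0.276], [-0.0, -0.276, -0.961], [-1.0, 0.001, -0.0]]
force: [0.9, 0.1, 0.7]
grip_width: 0.8
```

```bash
python3 - <<'E'
from wr import *
d,s=wrist();cv2.imwrite('pics/w14.png',d['color'][100:330,100:400,::-1])
crop(env.get_image('scene'),210,110,290,250,4,'pics/s14.png')
E
```

```text
(no output)
```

View pics/w14.png

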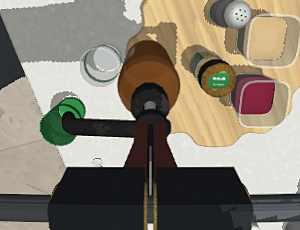

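View pics/s14.png

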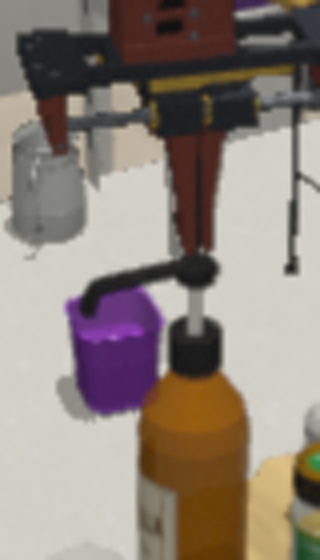

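>>> arm_command(increments=[[[0.07,0,0],[0,0,0],0],[[0.07,0,0],[0,0,0],0],[[0.07,0,0],[0,0,0],0],[[0.07,0,0],[0,0,0],0],[[0.07,0,0],[0,0,0],0],[[0.07,0,0],[0,0,0],0],[[0.05,0,0],[0,0,0],0],[[0,0,0],[0,0,0],0]])

```text
clock: 21.4
ee_pos: [489.3, -108.1, 273.1]
tcp_rot: [[-0.0, 0.961, -0.276], [-0.0, -0.276, -0.961], [-1.0, -0.0, 0.0]]
force: [-1.1, 0.1, 4.6]
grip_width: 0.5
```

>>> arm_command(increments=[[[0.02,0,0],[0,0,0],0],[[0.02,0,0],[0,0,0],0],[[0.01,0,0],[0,0,0],0],[[0,0,0],[0,0,0],0],[[0,0,0],[0,0,0],0]])

```text
clock: 22.02
ee_pos: [490.5, -108.4, 271.8]
tcp_rot: [[0.003, 0.961, -0.276], [-0.0, -0.276, -0.961], [-1.0, 0.003, -0.001]]
force: [-1.2, -1.2, 13.4]
grip_width: 0.4
```

```bash
python3 - <<'E'
from wr import *
crop(env.get_image('scene'),210,110,290,250,4,'pics/s15.png');print(env.get_state()['force'])
E
```

```text
[-1.02505409  0.58696519 13.2471749 ]
```

View pics/s15.png

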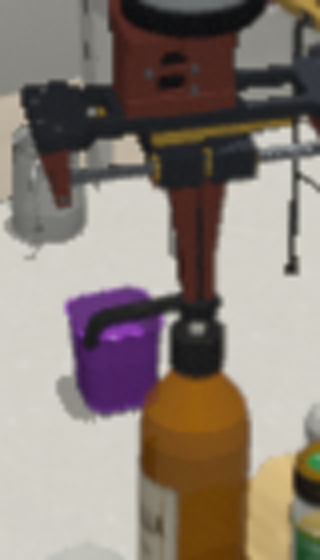

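>>> arm_command(increments=[[[0,0,0],[0,0,0],0],[[-0.07,0,0],[0,0,0],0],[[-0.1,0,0],[0,0,0],0],[[-0.1,0,0],[0,0,0],0],[[-0.1,0,0],[0,0,0],0],[[-0.1,0,0],[0,0,0],0],[[-0.3,0,0],[0,0,0],0],[[-0.7,0,0],[0,0,0],0],[[-0.5,0,-0.6],[0,0,0],0],[[0,0,-0.9],[0,0,0],0],[[0,0,-0.9],[0,0,0],0],[[0,0,-0.9],[0,0,0],0],[[0,0,0],[0,0,0],0],[[0,0,0],[0,0,0],0]])

```text
clock: 23.82
ee_pos: [543.7, 81.4, 388.1]
tcp_rot: [[-0.001, 0.961, -0.276], [-0.001, -0.276, -0.961], [-1.0, -0.001, 0.002]]
force: [-0.8, -0.5, 0.4]
grip_width: 0.3
```

```bash
python3 - <<'E'
from wr import *
crop(env.get_image('scene'),170,110,370,320,2.8,'pics/s16.png')
crop(env.get_image('top'),240,130,380,290,3.5,'pics/t16.png');print(env.get_state()['force'])
E
python3 ang.py
```

```text
[ 0.35965489  0.5261988  -0.11102727]
23.975 [-129.2  -83.9  -39.2  -39.1    6.1    6.2   51.    96.8   96.9  141.1]
```

View pics/s16.png

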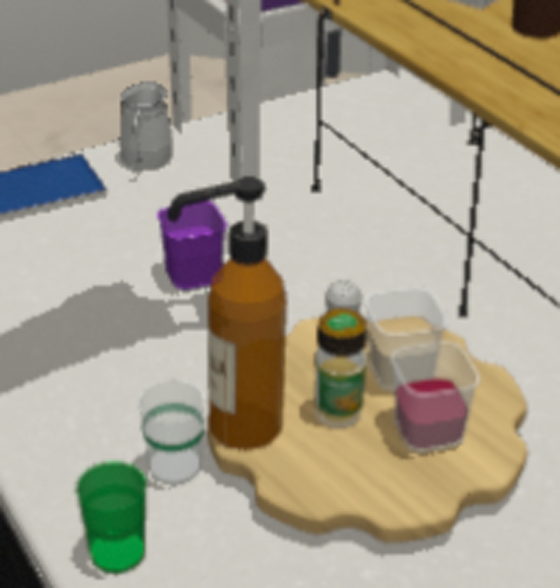

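View pics/t16.png

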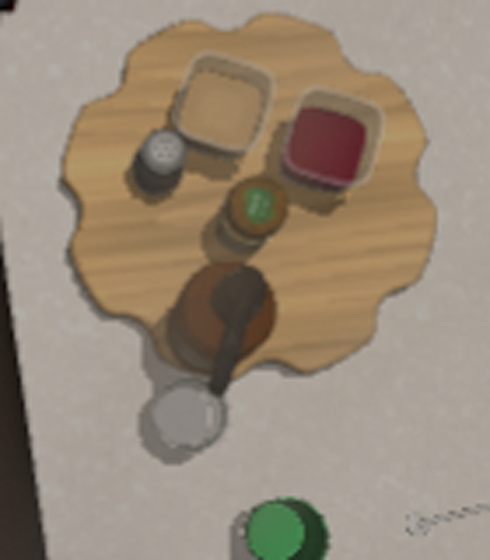

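```bash
python3 -c "
from workcell import env
print(env.sign_off())"
```

```text
the job is handed in; nothing more can be done
None
```

I turned the carousel by about 112° counter-clockwise, using the shut fingertips in its rim notches. It took two pushes and two small nudges. I then pressed the pump head down onto its stop and let it spring back up. The job was handed in at about 24 s on the robot's clock.

**Spout over the glass:** the top camera puts the spout and bottle at about 163.5–164° round the carousel axis, and the glass at about 164°. The wrist camera gave about 162–163.4° for the spout and 163.7° for the glass. I read this as about 3 mm or less sideways. Outward, the spout's 177 mm radius against the glass's 183 mm leaves about 6 mm.

**Pump stroke:** the fingertip stopped at z ≈ 272 mm with about 13 N, which is the full 22 mm stroke against the stop. The last picture shows the head up again.

**After the press:** the board angle had not changed, and the bottle, glass, jars and tubs were all standing. The arm was clear, with the force reading near zero.

**Disagreements between cameras:**
- The scene camera's readings differed from the top camera's by about 1–1.5 pixels (roughly 3 mm). Its spout position on the 264 mm plane was up to about 10 mm off, so I relied on the top and wrist cameras.
- The wrist camera put the bottle's head at radius 111 mm and 161°, against the nominal 116 mm and the 164° I aimed for.

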